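Clear the carver's bench into chest, tray and bowl

ROBOT

A 7-joint arm with a two-finger parallel gripper is mounted at the origin on the work surface. World frame = base frame: x ahead of the robot, y to its left, z up, the work surface at z = 0. Lengths are in m, angles in rad, forces in N, time in s.
With the tool pointing down it reaches from about 0.425 to 0.875 m from the base axis. Payload 4.7 kg.
Tool frame: the origin (TCP) lies between the finger pads; the fingertips stand 19 mm ahead of it and the grasp point (between the pads) is the TCP (ctrl.tip_extent is the distance from the TCP to the fingertips, in m); z points along the fingers, y is the line along which they close (so a half turn about z gives the same grasp; the last joint's range is limited). The gripper opens to 87 mm and grips with 3 to 60 N. Pads are 19 mm wide; open, the fingers measure 117 mm over their backs; the gripper's body (75 mm by 190 mm) begins 51 mm behind the grasp point.
Start: joints at [-1.139, 0.321, -0.07, 1.45, 0.023, 1.371, -0.057], TCP at [0.264, 0.594, 0.242] pointing down, gripper open.
Joint ranges: [-2.86, 2.86], [-0.3, 2.09], [-1.38, 1.24], [0.06, 2.45], [-1.56, 4.7], [0.09, 2.05], [-2.69, 2.69]. Speed limits (rad/s): [2.57, 2.57, 3.14, 3.14, 3.14, 3.14, 3.14].

INTERFACE

Orientations are given as a rotation vector (axis times angle).
In Python, from bench import ctrl gives the robot as it stands.
- The arm moves only by the shell command python3 -m crank 'ROWS' [OPENING] [FORCE]. ROWS is JSON, a list of rows, each an object of numbers: "tx", "ty", "tz": the shift along the tool's x, y, z in mm; "turn": the turn about the tool's z in units of 5 degrees (1.0 is 5 degrees). In form: [{"tx": .., "ty": .., "tz": .., "turn": ..}, ...]. A call has 1 to 5 rows; each row is the pose to reach, as a shift and turn from the pose commanded when the call began, along the tool's axes at that moment; what a row does not reach only later rows make up. A row lasts 1/8 s, in which the tool goes at most 62.5 mm and 10.7 degrees, less where a joint would pass 70% of its speed; a pose out of reach is approached as far as the arm can. A call with a gripper value outside its range is refused whole. OPENING is the finger opening in mm, from 0 to 87, set as the call begins (- or left out, the last holds). The fingers move at their own pace and stop on an object; FORCE is the grip in N (left out, the last holds). Time passes only in rows, so rows that repeat a pose let the fingers close. It gives the time, the measured TCP pose, the force, the opening and the grip force at its end, in the units of the state.
- ctrl.get_state(): the state, without advancing time (a new reading comes with each control period).
- ctrl.get_image(name): name is "side" or "top"; returns (picture, depth): 384x512x3 uint8, red, green, blue; 384x512 float32, m along the optical axis (not along the pixel's ray), 0 where there is no reading.
- ctrl.camera_model(name): a dict with "intrinsics" (3x3 intrinsics, pixels), "dist_coeffs" ([k1, k2, p1, p2, k3] as OpenCV has them; the pictures are not rectified), "origin" and "orientation" of the camera in the world. Camera axes: x right, y down, z forward; pixel columns grow to the right and rows downward; lengths in m; the calibration is good to about 2 mm. A picture is of the moment at which its call begins. camera_model takes no time and is no camera call.
- ctrl.close_job(): hands the job in; it is judged then, once.
Trained networks look in the newest picture that a camera, given by its name, has taken for a name from the list of things; names that differ only in an ending like _2 or _b are one class to them, and where a whole thing is asked for, a point or a joint stands for the part that bears it (a point fixed in the world has none). Each returns a list of dicts, best first, with "confidence" (0 to 1); they miss things now and then, are a little off and sometimes report something else, mostly with a low value. They report only what shows in the picture. A call takes as long as a camera call.
- ctrl.recognise(camera, query): "xyz" ([x, y, z] in m, in world coordinates, good to about 4 mm: the middle of the surface that is visible of it).
- ctrl.mark_of(camera, query): "xyz" ([x, y, z] in m, in world coordinates, good to about 4 mm: a listed point, or the origin of a listed thing).
The state is a dict: "time": time; "joint_positions": joint angles; "qd": joint speeds; "joint_torque": joint torques, N m; "position": TCP position; "tool_rot": TCP orientation; "ft_force": force on the tool from outside, world axes, zero at the start; "torque": the same for the moment, N m; "grip_width": opening from 0.0 (shut) to 1.0 (fully open); "grip_force": force on a finger pad.
Only numpy, scipy, OpenCV 4.12 (cv2) and the standard library are available. Lean on these libraries where they do the work, as an engineer would, in place of code of your own. Each camera call takes 0.05 s, during which the arm holds its last target. There are 200 camera calls.

TASK

Clear the carving bench: pull down the sloping front of the tool chest as far as it goes, lay every palm gouge inside the chest, and push the front fully shut again. Put every honing stone in the square tray and every carved rosette block in the round bowl, before or after, and leave everything else on the bench where it is.

Things in the scene. Friction and masses are not known exactly. Their poses are not given: they have to be found in the camera images.
- chest: Fixed wooden tool chest with a sloping front leaf (front) that covers its inside when shut; 165 deep (x) x 316 wide (y) x 97 high. Origin on the bench under the middle of the hinge line; x points to the chest's back, away from the robot, y to its left, z up.
- chest_in (a point): Centre of the chest's inner floor, 80 behind the hinge line, 10 above the bench. Clear floor: x -72 to 75, y -150 to 150 about it. Front wall 28 high; side walls rise from 26 at the front to 89 at the back; a roof strip, top 97 above the bench, covers only the part more than 46 behind this point.
- front_hinge (a point): Middle of the hinge line of the chest's front, which runs along the chest's y at x = 0, z = 34 of the chest.
- front (a joint): Angle (rad) of the chest's bottom-hinged front leaf: 0 = shut (it slopes up and back at 25 degrees to the level), grows as its top is pulled up, over and down towards the robot; 1.920 = fully open on its stop, leaning 45 degrees to the robot. Leaf 130 long, 314 wide, 350 g. Stiff hinge (0.4 N m): it stays where it is left; about 5 N at the bar moves it.
- front_bar (a point): Middle of the front's round brass pull bar, 12 diameter, 110 long along the chest's y, 40 beyond the leaf's top edge on a post at each end. Shut, it is 138 behind and 90 above the hinge line; it circles round that line, radius 164. It can be pinched from above, fingers closing along the chest's x, at every angle of the front, and may turn between the fingers.
- tray: Fixed square light wooden tray for the honing stones, outside 150 x 150 x 40 high, walls 6, floor about 6 thick, open on top. Origin at the centre of its underside, z up. It may swap places with the bowl.
- bowl: Fixed round dark wooden bowl for the rosette blocks, rim diameter 164, 45 high, walls 5, sides sloping in slightly to a flat floor 130 across and 5 thick. Origin at the centre of its underside, z up. It may swap places with the tray.
- gouge0: Palm gouge (one of up to three alike; None if absent): turned light-wood handle 55 long and 22 thick that behaves as square in section and does not roll, and a steel blade 10 wide, 4 thick running 50 beyond it. Origin at the middle of the handle, on its axis; x along the tool towards the blade tip (handle x -27.5 to 27.5, blade to 77.5; balances near x = 15). Lies 11 above the bench. 60 g.
- gouge1: Palm gouge (one of up to three alike; None if absent): turned light-wood handle 55 long and 22 thick that behaves as square in section and does not roll, and a steel blade 10 wide, 4 thick running 50 beyond it. Origin at the middle of the handle, on its axis; x along the tool towards the blade tip (handle x -27.5 to 27.5, blade to 77.5; balances near x = 15). Lies 11 above the bench. 60 g.
- gouge2: Palm gouge (one of up to three alike; None if absent): turned light-wood handle 55 long and 22 thick that behaves as square in section and does not roll, and a steel blade 10 wide, 4 thick running 50 beyond it. Origin at the middle of the handle, on its axis; x along the tool towards the blade tip (handle x -27.5 to 27.5, blade to 77.5; balances near x = 15). Lies 11 above the bench. 60 g.
- stone0: Honing stone (one of up to two alike; None if absent): plain grey oblong bar 70 (x) x 24 (y) x 14 (z), origin at its centre, 60 g.
- stone1: Honing stone (one of up to two alike; None if absent): plain grey oblong bar 70 (x) x 24 (y) x 14 (z), origin at its centre, 60 g.
- rosette0: Carved rosette block (one of up to three alike; None if absent): square light-wood block 40 x 40 x 14 with a round carved flower on top, 20 thick in all; origin in the middle, 9 above its underside, z out of the carved face. 30 g.
- rosette1: Carved rosette block (one of up to three alike; None if absent): square light-wood block 40 x 40 x 14 with a round carved flower on top, 20 thick in all; origin in the middle, 9 above its underside, z out of the carved face. 30 g.
- rosette2: Carved rosette block (one of up to three alike; None if absent): square light-wood block 40 x 40 x 14 with a round carved flower on top, 20 thick in all; origin in the middle, 9 above its underside, z out of the carved face. 30 g.
- wax_tin: Bystander, to be left alone: small round metal wax tin, 44 diameter, 28 high, origin under its centre.
- pencil: Bystander, to be left alone: flat red carpenter's pencil 170 (x) x 13 x 8, lying, origin under its middle.
- cork_block: Bystander, to be left alone: cork sanding block 100 (x) x 60 (y) x 35, origin under its centre.
- oil_bottle: Bystander, to be left alone: amber oil bottle 56 diameter, 130 high, standing.

How it is judged:
By the outcome, as a careful person would: the job done as asked, in the order asked, and still so for the second after the job is handed in, with the robot touching nothing.
Of gouge0, gouge1, gouge2 only 2 to 3 are there at a start; the rules pass over those that are not, and their reading is None.
Of stone0, stone1, rosette0, rosette1, rosette2 only 2 to 4 are there at a start; the rules pass over those that are not, and their reading is None.
At some moment in a run one of gouge0, gouge1, gouge2, stone0, stone1, rosette0, rosette1, rosette2 may be knocked a few centimetres aside while the robot is not near it.
Once in a run the grip may slacken for a moment while it holds something.
It also fails if it takes over 210 s, if anything falls off the work surface, if the arm or the gripper's body presses on something with over 40 N, if the wrist force passes 120 N, or if a joint passes its speed limit or range.

## Working session

There is one attempt and no reset: what is moved stays moved. The work goes in short steps, Python scripts to look and compute and a shell command to move; the robot and the scene stay as the last step left them, time stands still between calls to the robot, and variables do not carry over. Pictures are saved under pics/ and viewed, at most 14 in all, crops included, and the job is handed in when it is done.

```bash
ls; mkdir -p pics; cat > h.py <<'E'
import numpy as np, cv2
from bench import ctrl
from scipy.spatial.transform import Rotation as R
def snap(n,f):
    im,d=ctrl.get_image(n); cv2.imwrite('pics/'+f,im[:,:,::-1]); np.save('pics/'+f[:-4]+'.npy',d); return im,d
def cam(n):
    m=ctrl.camera_model(n); K=np.array(m['intrinsics']); D=np.array(m['dist_coeffs']); o=np.array(m['origin']); r=np.array(m['orientation'])
    r=R.from_rotvec(r).as_matrix() if r.size==3 else r.reshape(3,3)
    return K,D,o,r
def px2w(n,uv,d):
    K,D,o,r=cam(n); uv=np.array(uv,float).reshape(-1,2)
    p=cv2.undistortPoints(uv.reshape(-1,1,2),K,D).reshape(-1,2)
    z=np.array([d[int(round(v)),int(round(u))] for u,v in uv])
    return (np.c_[p,np.ones(len(p))]*z[:,None])@r.T+o
def pxz(n,uv,h):
    K,D,o,r=cam(n); uv=np.array(uv,float).reshape(-1,2)
    p=cv2.undistortPoints(uv.reshape(-1,1,2),K,D).reshape(-1,2)
    w=np.c_[p,np.ones(len(p))]@r.T
    return o+w*((h-o[2])/w[:,2])[:,None]
def st():
    s=ctrl.get_state(); rt=R.from_rotvec(s['tool_rot']).as_matrix()
    print('t',round(s['time'],2),'p',np.round(s['position'],4),'toolx',np.round(rt[:,0],3),'tooly',np.round(rt[:,1],3),'tz',np.round(rt[:,2],3),'F',np.round(s['ft_force'],1),'w',round(s['grip_width']*87,1),'gf',round(s['grip_force'],1)); return s,rt
E
python3 - <<'E'
from h import *
s,rt=st()
print(ctrl.camera_model('top')); print(ctrl.camera_model('side'))
for c in('top','side'):
    snap(c,c+'0.png')
    for q in ['gouge0','stone0','rosette0','wax_tin','pencil','cork_block','oil_bottle','chest_in','front_hinge','front_bar','tray','bowl']:
        print(c,q,[(np.round(x['xyz'],3).tolist(),round(x['confidence'],2)) for x in ctrl.mark_of(c,q)])
E
```

```text
pics
t 0.0 p [0.2636 0.5936 0.2405] toolx [-0.914  0.406 -0.   ] tooly [ 0.406  0.914 -0.002] tz [-0.001 -0.002 -1.   ] F [ 0.2 -0.3  0.1] w 87.3 gf 0.0
{'intrinsics': array([[384.92959267,   0.        , 251.20159706],
       [  0.        , 384.92959267, 191.40522977],
       [  0.        ,   0.        ,   1.        ]]), 'dist_coeffs': array([-0.08134674,  0.        ,  0.        ,  0.        ,  0.        ]), 'origin': array([ 0.36908471, -0.02672401,  1.30228659]), 'orientation': array([-2.16252399,  2.1132229 , -0.19446742])}
{'intrinsics': array([[443.26646521,   0.        , 260.93365671],
       [  0.        , 443.26646521, 187.78418436],
       [  0.        ,   0.        ,   1.        ]]), 'dist_coeffs': array([-0.04223709,  0.        ,  0.        ,  0.        ,  0.        ]), 'origin': array([ 0.30627645, -0.97628227,  0.91227672]), 'orientation': array([-2.2433767 ,  0.35669553, -0.13914133])}
top gouge0 [([0.5, -0.067, 0.011], 0.71), ([0.45, -0.189, 0.015], 0.45), ([0.414, -0.276, 0.009], 0.29)]
top stone0 [([0.412, -0.278, 0.009], 0.7), ([0.628, -0.26, -0.001], 0.36)]
top ros
[... 581 characters left out ...]
2), ([0.447, -0.183, 0.01], 0.65)]
side stone0 [([0.74, -0.13, -0.002], 0.67), ([0.416, -0.277, 0.004], 0.6)]
side rosette0 [([0.426, -0.379, 0.012], 0.8)]
side wax_tin [([0.473, 0.061, -0.003], 0.44)]
side pencil [([0.612, -0.436, -0.001], 0.69)]
side cork_block [([0.384, -0.494, -0.004], 0.63), ([0.61, -0.434, -0.001], 0.6)]
side oil_bottle [([0.743, -0.131, -0.003], 0.84)]
side chest_in []
side front_hinge [([0.494, 0.271, 0.038], 0.9), ([0.474, 0.058, -0.001], 0.33)]
side front_bar [([0.563, 0.385, 0.13], 0.96), ([0.629, -0.252, -0.003], 0.36)]
side tray [([0.643, -0.002, 0.002], 0.79), ([0.496, 0.27, 0.037], 0.17)]
side bowl [([0.629, -0.252, -0.002], 0.84), ([0.498, 0.271, 0.0], 0.27)]
```

View pics/top0.png

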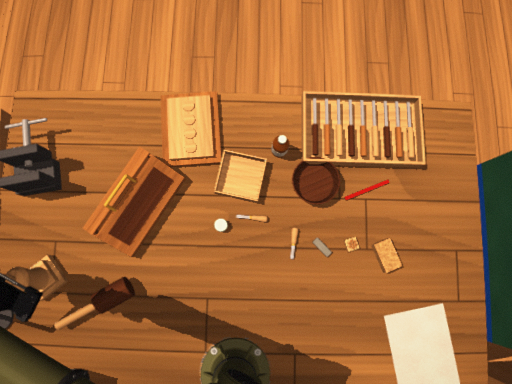

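View pics/side0.png

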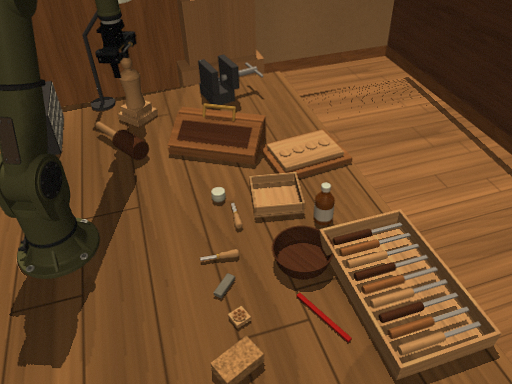

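The top view shows the shut chest at about (135,200) with its bar at (120,190), the tray at (241,176) and the bowl at (317,182). There are two gouges, at (252,218) and (294,243), one stone at (322,247) and one rosette at (351,243). The pencil, cork block, tin and bottle are the bystanders. The rack and the carved panel are decor. Next I'll refine the poses from the pixels.

```bash
cat > m.py <<'E'
from h import *
def cloud(c,d):
    K,D,o,r=cam(c); v,u=np.mgrid[0:384,0:512]
    uv=np.c_[u.ravel(),v.ravel()].astype(float)
    p=cv2.undistortPoints(uv.reshape(-1,1,2),K,D).reshape(-1,2)
    return (np.c_[p,np.ones(len(p))]*d.reshape(-1,1))@r.T+o
def blob(W,xy,rad,lo,hi):
    m=(np.hypot(*(W[:,:2]-xy).T)<rad)&(W[:,2]>lo)&(W[:,2]<hi); P=W[m]
    if len(P)<4: return None
    c=P[:,:2].mean(0); e,V=np.linalg.eigh(np.cov((P[:,:2]-c).T)); a=V[:,1]
    t=(P[:,:2]-c)@a; q=(P[:,:2]-c)@V[:,0]
    rect=cv2.minAreaRect((P[:,:2]*1000).astype(np.float32))
    return len(P),np.round(P.mean(0),4),'yaw',round(np.degrees(np.arctan2(a[1],a[0])),1),'ext',np.round([t.min(),t.max(),q.min(),q.max()],3),'rect',[np.round(x,1) for x in rect]
if __name__=='__main__':
    for c in('top','side'):
        d=np.load(f'pics/{c}0.npy'); W=cloud(c,d); print(c)
        print('bar',blob(W,(.565,.385),.09,.120,.16))
        for n,xy in dict(g0=(.5,-.068),g1=(.449,-.187),st=(.414,-.277),ro=(.423,-.379)).items():
            print(n,blob(W,xy,.085 if n[0]=='g' else .06,.006,.035)); print('   hi',blob(W,xy,.07,.014,.035)) if n[0]=='g' else 0
E
python3 m.py; python3 - <<'E'
import cv2
a=cv2.imread('pics/top0.png')[195:270,200:380]; cv2.imwrite('pics/c1.png',cv2.resize(a,None,fx=4,fy=4,interpolation=2))
E
```

```text
top
bar (183, array([0.5639, 0.379 , 0.137 ]), 'yaw', np.float64(148.0), 'ext', array([-0.059,  0.063, -0.009,  0.014]), 'rect', [array([561.2, 378.3]), array([ 21.8, 121.8]), np.float64(57.4)])
g0 (306, array([ 0.5043, -0.0583,  0.0133]), 'yaw', np.float64(45.7), 'ext', array([-0.09 ,  0.075, -0.086,  0.079]), 'rect', [array([496.6, -70.3]), array([156.1, 161.1]), np.float64(69.5)])
   hi (119, array([ 0.5044, -0.0573,  0.0205]), 'yaw', np.float64(76.4), 'ext', array([-0.039,  0.056, -0.057,  0.015]), 'rect', [array([528.1, -52.8]), array([94.6, 69.6]), np.float64(79.2)])
g1 (323, array([ 0.4342, -0.1944,  0.0129]), 'yaw', np.float64(67.1), 'ext', array([-0.072,  0.097, -0.092,  0.07 ]), 'rect', [array([ 446.6, -187.7]), array([156.5, 165.3]), np.float64(27.6)])
   hi (105, array([ 0.4353, -0.1864,  0.0199]), 'yaw', np.float64(175.2), 'ext', array([-0.034,  0.053, -0.01 ,  0.067]), 'rect', [array([ 424.7, -214.8]), array([75.5, 87.2]), np.float64(87.7)])
st (216, array([ 0.4068, -0.2751,  0.013 ]), 'yaw', np.float64(-136.7), 'ext', array([-0.062,  0.05 , -0.049,  0.061]), 'rect', [a
[... 922 characters left out ...]
array([-0.074,  0.094, -0.088,  0.073]), 'rect', [array([ 451.6, -188.4]), array([163.3, 160.5]), np.float64(86.4)])
   hi (175, array([ 0.434 , -0.1881,  0.0194]), 'yaw', np.float64(170.3), 'ext', array([-0.038,  0.055, -0.016,  0.065]), 'rect', [array([ 433.3, -196.4]), array([75.3, 94.2]), np.float64(31.5)])
st (275, array([ 0.4114, -0.2807,  0.0143]), 'yaw', np.float64(46.3), 'ext', array([-0.035,  0.061, -0.057,  0.055]), 'rect', [array([ 419.5, -272.4]), array([ 92.4, 113.4]), np.float64(33.3)])
ro (300, array([ 0.4217, -0.382 ,  0.0163]), 'yaw', np.float64(132.2), 'ext', array([-0.057,  0.048, -0.052,  0.047]), 'rect', [array([ 429.8, -367.7]), array([103. ,  91.3]), np.float64(1.3)])
```

View pics/c1.png

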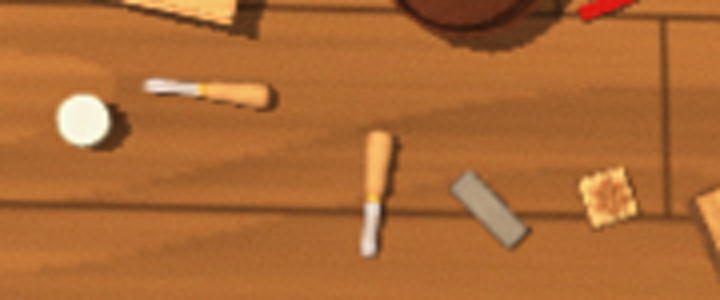

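The crop shows gouge A lying with its blade pointing left (tip (237,216), butt (269,219)) and gouge B with its blade pointing down (tip (292,259), top (295,228)). The stone is at (322,247) and the rosette at (352,244).

```bash
cat >> h.py <<'E'
def go(x,y,z,yaw):
    s,rt=st(); d=rt.T@(np.array([x,y,z])-s['position'])*1000
    y0=np.degrees(np.arctan2(rt[1,1],rt[0,1])); k=(y0-yaw+90)%180-90
    print('GO tx %.1f ty %.1f tz %.1f turn %.2f'%(*d,k/5),'q7',round(s['joint_positions'][6],2))
E
python3 - <<'E'
from h import *
f=lambda a:np.array(a)/4+np.array([200,195])-.375
for n,a,h in[('A tip,ferr,butt',[(147,85),(200,90),(275,96)],.012),('B',[(369,256),(374,198),(379,132)],.012),('S',[(463,172),(450,188),(513,248),(528,232)],.014),('R',[(580,182),(623,168),(638,214),(596,228)],.012)]:
    W=pxz('top',f(a),h)[:,:2]; print(n,np.round(W,3).tolist(),np.round(W.mean(0),3))
    e=W[-1]-W[0]; print('  yaw0-last',np.degrees(np.arctan2(e[1],e[0])), 'len',np.hypot(*e)); e=W[2]-W[1]; print('  1-2',np.degrees(np.arctan2(e[1],e[0])),np.hypot(*e))
# bar by brass colour
im=cv2.imread('pics/top0.png'); hsv=cv2.cvtColor(im,cv2.COLOR_BGR2HSV)
W=pxz('top',[(107,206),(131,178),(119,192)],.13); print(np.round(W,3))
cv2.imwrite('pics/c2.png',cv2.resize(im[140:260,75:195],None,fx=5,fy=5,interpolation=2))
go(.565,.384,.23,58.3)
E
```

```text
A tip,ferr,butt [[0.506, 0.009], [0.503, -0.036], [0.499, -0.099]] [ 0.502 -0.042]
  yaw0-last -93.5970553130966 len 0.10805521615470018
  1-2 -93.26873762028823 0.06328392492664986
B [[0.368, -0.179], [0.415, -0.183], [0.471, -0.187]] [ 0.418 -0.183]
  yaw0-last -4.3087441542522225 len 0.10339646443282324
  1-2 -4.051689697735957 0.05529551272246751
S [[0.438, -0.258], [0.425, -0.247], [0.376, -0.299], [0.39, -0.312]] [ 0.407 -0.279]
  yaw0-last -131.89019035718664 len 0.0731301072311757
  1-2 -132.7486273999328 0.07176932674195206
R [[0.432, -0.357], [0.444, -0.394], [0.406, -0.406], [0.394, -0.37]] [ 0.419 -0.382]
  yaw0-last -161.11263167808565 len 0.04029507950200153
  1-2 -162.47799594949097 0.040161540905307616
[[0.514 0.406 0.13 ]
 [0.604 0.338 0.13 ]
 [0.558 0.372 0.13 ]]
t 1.3 p [0.2637 0.5941 0.2416] toolx [-0.914  0.406 -0.   ] tooly [0.406 0.914 0.   ] tz [ 0.  0. -1.] F [ 0.3 -0.7  0.5] w 86.7 gf 0.0
GO tx -360.6 ty -69.8 tz 11.6 turn 1.55 q7 -0.06
```

View pics/c2.png

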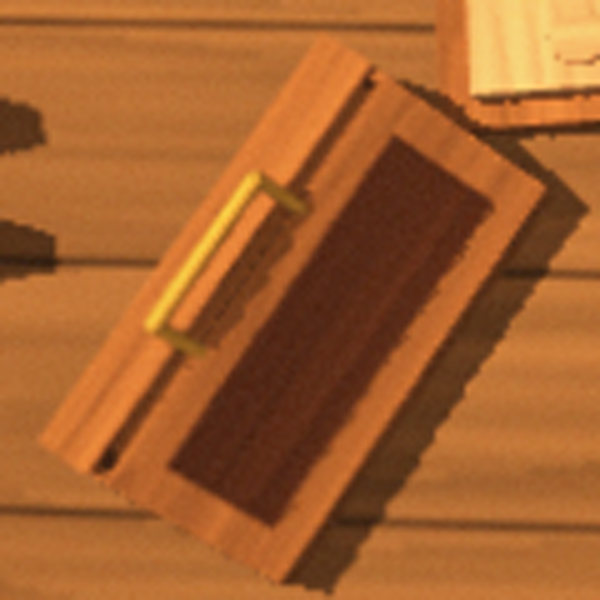

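The bar runs from about (126,176) to (106,205) with its centre at (116,190.5), which puts it at about (0.563, 0.382). That agrees with the network.

```bash
R='x'; python3 -m crank '[{"tx":-60,"ty":-12,"tz":-20,"turn":1.5},{"tx":-120,"ty":-24,"tz":-20,"turn":1.5},{"tx":-180,"ty":-36,"tz":-20,"turn":1.5},{"tx":-240,"ty":-50,"tz":-10,"turn":1.5},{"tx":-300,"ty":-62,"tz":0,"turn":1.5}]' 87; python3 -m crank '[{"tx":0,"ty":0,"tz":0,"turn":0}]'; python3 -c "
from h import *
go(.563,.3825,.16,58)
print([(np.round(x['xyz'],3),x['confidence']) for x in (snap('top','t1.png'),ctrl.mark_of('top','front_bar'))[1]])"
```

```text
time: 1.92
position: [0.5143, 0.4145, 0.2418]
tool_rot: [0.851, 3.024, 0.002]
ft_force: [0.1, 0.6, 0.3]
grip_width: 1.0
grip_force: 0.0
time: 2.05
position: [0.5184, 0.4088, 0.2404]
tool_rot: [0.867, 3.016, -0.006]
ft_force: [-0.7, -0.0, 0.3]
grip_width: 1.001
grip_force: 0.0
t 2.05 p [0.5184 0.4088 0.2404] toolx [-0.847  0.531 -0.004] tooly [ 0.531  0.847 -0.003] tz [ 0.002 -0.005 -1.   ] F [-0.7 -0.   0.3] w 87.1 gf 0.0
GO tx -51.5 ty 1.6 tz 80.6 turn -0.02 q7 0.33
[(array([0.568, 0.384, 0.133]), 0.57), (array([0.644, 0.003, 0.   ]), 0.17)]
```

```bash
python3 -m crank '[{"tx":-52,"ty":3,"tz":30,"turn":0},{"tx":-52,"ty":3,"tz":60,"turn":0},{"tx":-52,"ty":3,"tz":85,"turn":0},{"tx":-52,"ty":3,"tz":105,"turn":0},{"tx":-52,"ty":3,"tz":113,"turn":0}]' 50; python3 -m crank '[{"tx":0},{"tx":0},{"tx":0},{"tx":0},{"tx":0}]' 0 25; python3 -c "
from h import *
st()"
```

```text
time: 2.78
position: [0.5572, 0.3923, 0.1274]
tool_rot: [-0.847, -3.024, 0.001]
ft_force: [-0.5, 0.4, 0.0]
grip_width: 0.592
grip_force: 0.0
t 2.77 p [0.5572 0.3923 0.1274] toolx [-0.854  0.52   0.001] tooly [ 0.52   0.854 -0.001] tz [-0.002 -0.    -1.   ] F [-0.5  0.4  0. ] w 51.5 gf 0.0$[0]: bad value
```

```bash
python3 -m crank '[{"tx":0,"ty":0,"tz":0,"turn":0},{"tx":0,"ty":0,"tz":0,"turn":0},{"tx":0,"ty":0,"tz":0,"turn":0},{"tx":0,"ty":0,"tz":0,"turn":0},{"tx":0,"ty":0,"tz":0,"turn":0}]' 0 25; python3 -c "
from h import *
st()
for i in range(1,21):
    a=np.radians(33.1+5.55*i); b=np.radians(33.1+5.55*((i-1)//5*5)); print('ty %.0f tz %.0f'%(164*(np.cos(a)-np.cos(b)),-164*(np.sin(a)-np.sin(b))),end=' | ')"
```

```text
time: 3.4
position: [0.5577, 0.389, 0.1274]
tool_rot: [-0.852, -3.022, 0.007]
ft_force: [-3.1, -3.8, -2.7]
grip_width: 0.125
grip_force: 25.0
t 3.4 p [0.5577 0.389  0.1274] toolx [-0.853  0.522  0.001] tooly [ 0.522  0.853 -0.005] tz [-0.003 -0.004 -1.   ] F [-3.1 -3.8 -2.7] w 10.9 gf 25.0
ty -9 tz -13 | ty -20 tz -25 | ty -31 tz -36 | ty -44 tz -45 | ty -58 tz -54 | ty -14 tz -7 | ty -29 tz -13 | ty -44 tz -17 | ty -60 tz -20 | ty -76 tz -21 | ty -16 tz 0 | ty -32 tz 2 | ty -47 tz 6 | ty -62 tz 11 | ty -77 tz 17 | ty -14 tz 8 | ty -27 tz 17 | ty -39 tz 27 | ty -50 tz 38 | ty -60 tz 51 |
```

```bash
python3 -m crank '[{"tx":0,"ty":-9,"tz":-13,"turn":0},{"tx":0,"ty":-20,"tz":-25,"turn":0},{"tx":0,"ty":-31,"tz":-36,"turn":0},{"tx":0,"ty":-44,"tz":-45,"turn":0},{"tx":0,"ty":-58,"tz":-54,"turn":0}]'; python3 -m crank '[{"tx":0,"ty":-14,"tz":-7,"turn":0},{"tx":0,"ty":-29,"tz":-13,"turn":0},{"tx":0,"ty":-44,"tz":-17,"turn":0},{"tx":0,"ty":-60,"tz":-20,"turn":0},{"tx":0,"ty":-76,"tz":-21,"turn":0}]' 
```

```text
time: 4.03
position: [0.5263, 0.3372, 0.179]
tool_rot: [-0.853, -3.02, 0.013]
ft_force: [0.7, -5.6, -21.8]
grip_width: 0.123
grip_force: 25.8
time: 4.65
position: [0.4879, 0.2736, 0.199]
tool_rot: [-0.853, -3.022, 0.008]
ft_force: [8.2, -1.0, -31.6]
grip_width: 0.125
grip_force: 25.0
```

```bash
python3 -m crank '[{"tx":0,"ty":-16,"tz":0,"turn":0},{"tx":0,"ty":-32,"tz":2,"turn":0},{"tx":0,"ty":-47,"tz":6,"turn":0},{"tx":0,"ty":-62,"tz":11,"turn":0},{"tx":0,"ty":-77,"tz":17,"turn":0}]'; python3 -m crank '[{"tx":0,"ty":-14,"tz":8,"turn":0},{"tx":0,"ty":-27,"tz":17,"turn":0},{"tx":0,"ty":-39,"tz":27,"turn":0},{"tx":0,"ty":-50,"tz":38,"turn":0},{"tx":0,"ty":-60,"tz":51,"turn":0}]'; python3 -c "
from h import *
st()"
```

```text
time: 5.28
position: [0.4517, 0.2133, 0.1849]
tool_rot: [0.849, 3.017, 0.013]
ft_force: [19.6, 10.0, -32.8]
grip_width: 0.133
grip_force: 24.9
time: 5.9
position: [0.4219, 0.1635, 0.1396]
tool_rot: [0.847, 3.015, 0.019]
ft_force: [6.6, 4.7, 0.2]
grip_width: 0.127
grip_force: 25.0
t 5.9 p [0.4219 0.1635 0.1396] toolx [-0.854  0.521 -0.006] tooly [0.521 0.854 0.015] tz [ 0.013  0.009 -1.   ] F [6.6 4.7 0.2] w 11.0 gf 25.0
```

```bash
python3 -m crank '[{"tx":0,"ty":-3,"tz":5,"turn":0},{"tx":0,"ty":-6,"tz":9,"turn":0},{"tx":0,"ty":-6,"tz":9,"turn":0},{"tx":0,"ty":-6,"tz":9,"turn":0}]'; python3 -m crank '[{"tx":0,"ty":0,"tz":0,"turn":0},{"tx":0,"ty":0,"tz":0,"turn":0},{"tx":0,"ty":0,"tz":0,"turn":0}]' 50;  python3 -c "
from h import *
st(); snap('top','t2.png'); snap('side','s2.png')
for c in('top','side'):
  for q in('front_bar','chest_in','front_hinge','gouge0','stone0','rosette0'): print(c,q,[(np.round(x['xyz'],3),x['confidence']) for x in ctrl.mark_of(c,q)])"
```

```text
time: 6.4
position: [0.4214, 0.1621, 0.137]
tool_rot: [0.844, 3.011, 0.032]
ft_force: [-1.8, 6.0, 29.6]
grip_width: 0.126
grip_force: 25.0
time: 6.78
position: [0.4145, 0.155, 0.1278]
tool_rot: [0.851, 3.023, 0.003]
ft_force: [-0.2, -0.4, -0.0]
grip_width: 0.385
grip_force: 0.0
t 6.78 p [0.4145 0.155  0.1278] toolx [-0.853  0.521 -0.001] tooly [0.521 0.853 0.002] tz [ 0.002  0.001 -1.   ] F [-0.2 -0.4 -0. ] w 33.5 gf 0.0
top front_bar [(array([ 0.748, -0.133,  0.001]), 0.4)]
top chest_in [(array([0.535, 0.338, 0.011]), 0.93), (array([ 0.609, -0.437,  0.003]), 0.57)]
top front_hinge [(array([0.498, 0.272, 0.038]), 0.62)]
top gouge0 [(array([0.5  , 0.272, 0.036]), 0.71), (array([ 0.501, -0.068,  0.014]), 0.67), (array([ 0.453, -0.188,  0.013]), 0.49)]
top stone0 [(array([ 0.409, -0.276,  0.009]), 0.56)]
top rosette0 [(array([ 0.421, -0.38 ,  0.006]), 0.55), (array([0.428, 0.159, 0.132]), 0.18)]
side front_bar [(array([0.428, 0.159, 0.131]), 0.9)]
side chest_in [(array([0.536, 0.34 , 0.008]), 0.67), (array([ 0.422, -0.382,  0.006]), 0.4)]
side front_hinge [(array([0.499, 0.269, 0.035]), 0.57)]
side gouge0 [(array([ 0.445, -0.184,  0.01 ]), 0.62), (array([ 0.502, -0.067,  0.007]), 0.44)]
side stone0 [(array([ 0.413, -0.279,  0.006]), 0.69)]
side rosette0 [(array([ 0.422, -0.381,  0.012]), 0.5), (array([ 0.644, -0.003, -0.001]), 0.22)]
```

View pics/s2.png

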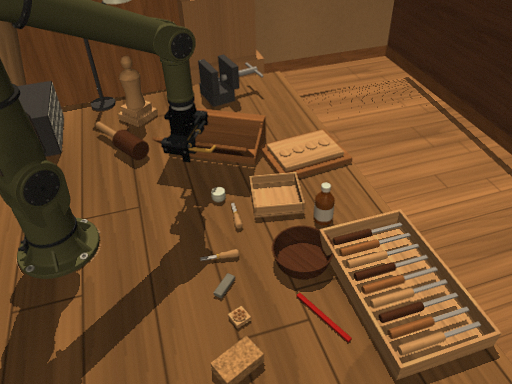

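The front now leans open on its stop, with the bar at about (200,147) in the side view. The gouges, stone and rosette haven't moved. Next is gouge A.

```bash
python3 -m crank '[{"tx":0,"ty":0,"tz":-40,"turn":0},{"tx":0,"ty":0,"tz":-90,"turn":0},{"tx":0,"ty":0,"tz":-110,"turn":2},{"tx":0,"ty":0,"tz":-110,"turn":4},{"tx":0,"ty":0,"tz":-110,"turn":6}]'; python3 -c "
from h import *
go(.5015,-.060,.10,-3.5)"
```

```text
time: 8.1
position: [0.4144, 0.1549, 0.237]
tool_rot: [1.612, 2.696, 0.001]
ft_force: [0.2, 0.5, 0.1]
grip_width: 0.576
grip_force: 0.0
t 8.1 p [0.4144 0.1549 0.237 ] toolx [-0.473  0.881  0.   ] tooly [0.881 0.473 0.001] tz [ 0.001  0.001 -1.   ] F [0.2 0.5 0.1] w 50.2 gf 0.0
GO tx -230.5 ty -25.1 tz 137.0 turn 6.35 q7 0.06
```

```bash
python3 -m crank '[{"tx":-55,"ty":-6,"tz":0,"turn":2},{"tx":-110,"ty":-12,"tz":10,"turn":4},{"tx":-165,"ty":-18,"tz":40,"turn":6.4},{"tx":-220,"ty":-24,"tz":80,"turn":6.4},{"tx":-230,"ty":-25,"tz":120,"turn":6.4}]'; python3 -m crank '[{"tx":0,"ty":0,"tz":0,"turn":0},{"tx":0,"ty":0,"tz":0,"turn":0}]';python3 -c "
from h import *
go(.5015,-.060,.022,-3.5)
snap('top','t3.png'); print([(np.round(x['xyz'],3),x['confidence']) for x in ctrl.mark_of('top','gouge0')])
snap('side','s3.png'); print([(np.round(x['xyz'],3),x['confidence']) for x in ctrl.mark_of('side','gouge0')])"
```

```text
time: 8.72
position: [0.5037, -0.0631, 0.1163]
tool_rot: [2.29, 2.146, 0.002]
ft_force: [0.4, 0.8, -0.0]
grip_width: 0.574
grip_force: 0.0
time: 8.98
position: [0.5029, -0.0581, 0.1177]
tool_rot: [2.285, 2.155, 0.002]
ft_force: [0.3, 0.3, 0.4]
grip_width: 0.576
grip_force: 0.0
t 8.97 p [ 0.5029 -0.0581  0.1177] toolx [0.059 0.998 0.001] tooly [ 0.998 -0.059  0.001] tz [ 0.001  0.001 -1.   ] F [0.3 0.3 0.4] w 50.1 gf 0.0
GO tx -2.0 ty -1.4 tz 95.7 turn 0.03 q7 0.05
[(array([ 0.448, -0.187,  0.014]), 0.61)]
[(array([ 0.629, -0.253, -0.003]), 0.58), (array([0.472, 0.058, 0.001]), 0.55), (array([ 0.445, -0.181,  0.009]), 0.52), (array([ 0.502, -0.066,  0.01 ]), 0.41)]
```

```bash
python3 -m crank '[{"tx":-2,"ty":-1,"tz":30,"turn":0},{"tx":-2,"ty":-1,"tz":60,"turn":0},{"tx":-2,"ty":-1,"tz":85,"turn":0},{"tx":-2,"ty":-1,"tz":94,"turn":0},{"tx":-2,"ty":-1,"tz":95,"turn":0}]'; python3 -m crank '[{"tx":0,"ty":0,"tz":0,"turn":0},{"tx":0,"ty":0,"tz":0,"turn":0},{"tx":0,"ty":0,"tz":0,"turn":0},{"tx":0,"ty":0,"tz":0,"turn":0},{"tx":0,"ty":0,"tz":0,"turn":0}]' 0 30;  python3 -m crank '[{"tx":0,"ty":0,"tz":-30,"turn":0},{"tx":0,"ty":0,"tz":-80,"turn":0},{"tx":0,"ty":0,"tz":-140,"turn":0},{"tx":0,"ty":0,"tz":-190,"turn":0},{"tx":0,"ty":0,"tz":-200,"turn":0}]'; python3 -c "
from h import *
c=np.array([.5365,.338]); ex=np.array([np.cos(np.radians(58.5)),np.sin(np.radians(58.5))]); ey=np.array([-ex[1],ex[0]])
t=c-.017*ex-.035*ey; print(t)
go(*t,.22,-31.5)"
```

```text
time: 9.8
position: [0.5015, -0.0608, 0.022]
tool_rot: [2.286, 2.154, 0.001]
ft_force: [-0.2, 0.4, -0.3]
grip_width: 0.579
grip_force: 0.0
time: 10.42
position: [0.5015, -0.0611, 0.022]
tool_rot: [2.287, 2.154, 0.001]
ft_force: [-0.0, 0.3, 2.9]
grip_width: 0.253
grip_force: 30.0
time: 11.05
position: [0.503, -0.0613, 0.2252]
tool_rot: [2.284, 2.151, 0.008]
ft_force: [0.1, -0.2, -1.3]
grip_width: 0.252
grip_force: 30.0
[0.55745993 0.30521767]
t 11.05 p [ 0.503  -0.0613  0.2252] toolx [0.06  0.998 0.001] tooly [ 0.998 -0.06   0.006] tz [ 0.007  0.001 -1.   ] F [ 0.1 -0.2 -1.3] w 21.9 gf 30.0
GO tx 369.1 ty 32.3 tz 5.8 turn 5.61 q7 0.02
```

```bash
python3 -m crank '[{"tx":62,"ty":5,"tz":0,"turn":1},{"tx":124,"ty":10,"tz":0,"turn":2},{"tx":186,"ty":16,"tz":0,"turn":3},{"tx":248,"ty":22,"tz":0,"turn":4},{"tx":308,"ty":27,"tz":0,"turn":5}]'; python3 -m crank '[{"tx":29,"ty":30,"tz":0,"turn":0.6},{"tx":29,"ty":30,"tz":0,"turn":0.6}]';python3 -c "
from h import *
go(.5575,.305,.034,-31.5)"
```

```text
time: 11.68
position: [0.5459, 0.2464, 0.2197]
tool_rot: [-2.701, -1.604, 0.004]
ft_force: [-0.1, -0.8, 0.7]
grip_width: 0.25
grip_force: 30.0
time: 11.92
position: [0.5874, 0.2564, 0.2182]
tool_rot: [2.738, 1.537, -0.006]
ft_force: [-0.6, -1.1, -0.8]
grip_width: 0.253
grip_force: 30.0
t 11.93 p [0.5874 0.2564 0.2182] toolx [ 0.521  0.854 -0.004] tooly [ 0.854 -0.521 -0.001] tz [-0.003 -0.003 -1.   ] F [-0.6 -1.1 -0.8] w 22.0 gf 30.0
GO tx 26.7 ty -50.7 tz 184.1 turn 0.02 q7 -0.95
```

```bash
python3 -m crank '[{"tx":26,"ty":-50,"tz":0,"turn":0},{"tx":26,"ty":-50,"tz":40,"turn":0},{"tx":26,"ty":-50,"tz":90,"turn":0},{"tx":26,"ty":-50,"tz":110,"turn":0},{"tx":26,"ty":-50,"tz":110,"turn":0}]';python3 -c "
from h import *
go(.5575,.305,.034,-31.5); snap('top','t4.png');snap('side','s4.png')
a=cv2.imread('pics/top4.png') if 0 else cv2.imread('pics/t4.png')[120:280,60:260]; b=cv2.imread('pics/s4.png')[80:180,140:300]
cv2.imwrite('pics/c4.png',np.hstack([cv2.resize(a,(500,400)),cv2.resize(b,(300,400))]))"
```

```text
time: 12.55
position: [0.5568, 0.303, 0.1103]
tool_rot: [2.741, 1.535, -0.005]
ft_force: [-0.5, 0.2, 0.6]
grip_width: 0.248
grip_force: 30.0
t 12.55 p [0.5568 0.303  0.1103] toolx [ 0.522  0.853 -0.003] tooly [ 0.853 -0.522 -0.001] tz [-0.003 -0.002 -1.   ] F [-0.5  0.2  0.6] w 21.6 gf 30.0
GO tx 2.2 ty -0.3 tz 76.3 turn 0.00 q7 -1.03
```

View pics/c4.png

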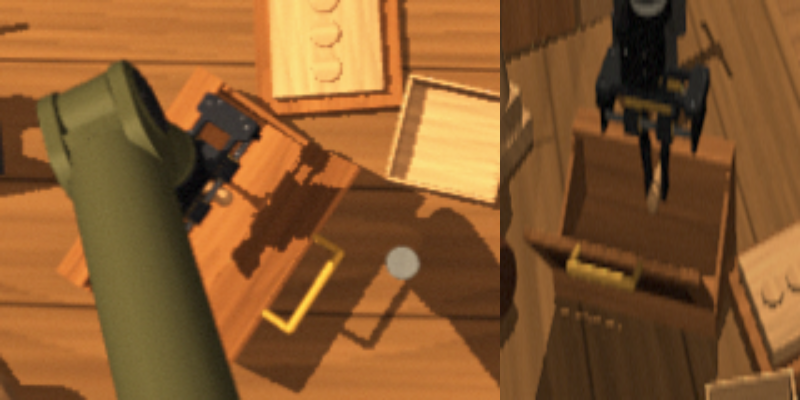

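The gouge hangs over the open chest, clear of the roof strip, with its blade towards the back. I'll lower it and let go.

```bash
python3 -m crank '[{"tx":1,"ty":0,"tz":30,"turn":0},{"tx":1,"ty":0,"tz":55,"turn":0},{"tx":1,"ty":0,"tz":68,"turn":0},{"tx":1,"ty":0,"tz":74,"turn":0},{"tx":1,"ty":0,"tz":76,"turn":0}]'; python3 -m crank '[{"tx":0,"ty":0,"tz":0,"turn":0},{"tx":0,"ty":0,"tz":0,"turn":0},{"tx":0,"ty":0,"tz":0,"turn":0},{"tx":0,"ty":0,"tz":-10,"turn":0}]' 40;  python3 -m crank '[{"tx":0,"ty":0,"tz":-30,"turn":0},{"tx":0,"ty":0,"tz":-80,"turn":0},{"tx":0,"ty":0,"tz":-140,"turn":0},{"tx":0,"ty":0,"tz":-190,"turn":0},{"tx":0,"ty":0,"tz":-195,"turn":0}]'; python3 -c "
from h import *
snap('top','t5.png');snap('side','s5.png')
for c in('top','side'):print([(np.round(x['xyz'],3),x['confidence']) for x in ctrl.mark_of(c,'gouge0')])
go(.442,-.184,.22,85.7)"
```

```text
time: 13.28
position: [0.5613, 0.309, 0.0411]
tool_rot: [-2.737, -1.536, -0.015]
ft_force: [-2.4, 3.3, 16.3]
grip_width: 0.252
grip_force: 30.0
time: 13.78
position: [0.5574, 0.3044, 0.0448]
tool_rot: [2.74, 1.536, -0.004]
ft_force: [-0.0, 0.1, -0.5]
grip_width: 0.451
grip_force: 0.0
time: 14.4
position: [0.5604, 0.306, 0.2466]
tool_rot: [-2.74, -1.536, -0.015]
ft_force: [-0.2, 0.5, -0.6]
grip_width: 0.455
grip_force: 0.0
[(array([0.564, 0.312, 0.025]), 0.69), (array([ 0.448, -0.186,  0.012]), 0.56)]
[(array([0.565, 0.316, 0.016]), 0.57), (array([ 0.444, -0.181,  0.01 ]), 0.48), (array([0.499, 0.271, 0.002]), 0.32)]
t 14.6 p [0.5575 0.3047 0.2392] toolx [ 0.522  0.853 -0.002] tooly [ 0.853 -0.522 -0.001] tz [-0.002 -0.001 -1.   ] F [ 0.  -0.6  0.2] w 39.9 gf 0.0
GO tx -477.1 ty 156.4 tz 20.0 turn 12.57 q7 -1.05
```

```bash
python3 -m crank '[{"tx":-55,"ty":19,"tz":0,"turn":-2},{"tx":-110,"ty":38,"tz":0,"turn":-4},{"tx":-165,"ty":55,"tz":0,"turn":-6},{"tx":-220,"ty":70,"tz":0,"turn":-8},{"tx":-280,"ty":90,"tz":0,"turn":-10}]' 50; python3 -c "
from h import *
go(.435,-.184,.12,85.7)"
```

```text
time: 15.22
position: [0.4876, 0.0192, 0.2388]
tool_rot: [-1.827, -2.553, 0.003]
ft_force: [0.7, -1.1, 0.5]
grip_width: 0.577
grip_force: 0.0
t 15.22 p [0.4876 0.0192 0.2388] toolx [-0.323  0.947  0.   ] tooly [ 0.947  0.323 -0.003] tz [-0.003 -0.001 -1.   ] F [ 0.7 -1.1  0.5] w 50.2 gf 0.0
GO tx -175.4 ty -115.0 tz 119.0 turn -13.38 q7 0.23
```

```bash
python3 -m crank '[{"tx":-40,"ty":-25,"tz":0,"turn":-2},{"tx":-80,"ty":-50,"tz":0,"turn":-4},{"tx":-120,"ty":-75,"tz":10,"turn":-6},{"tx":-160,"ty":-105,"tz":40,"turn":-8},{"tx":-175,"ty":-115,"tz":80,"turn":-10}]'; python3 -c "
from h import *
go(.435,-.184,.08,85.7)
snap('top','t6.png'); print([(np.round(x['xyz'],3),x['confidence']) for x in ctrl.mark_of('top','gouge0')])
a=cv2.imread('pics/t6.png'); cv2.imwrite('pics/c6.png',np.hstack([cv2.resize(a[130:270,70:200],(400,430)),cv2.resize(a[190:290,240:340],(400,430))]))"
```

```text
time: 15.85
position: [0.4341, -0.1844, 0.1592]
tool_rot: [0.585, 3.087, -0.001]
ft_force: [0.3, 1.2, -0.4]
grip_width: 0.572
grip_force: 0.0
t 15.85 p [ 0.4341 -0.1844  0.1592] toolx [-0.931  0.366 -0.   ] tooly [ 0.366  0.931 -0.   ] tz [ 0. -0. -1.] F [ 0.3  1.2 -0.4] w 49.8 gf 0.0
GO tx -0.6 ty 0.8 tz 79.2 turn -3.43 q7 1.54
[(array([ 0.448, -0.188,  0.013]), 0.57), (array([0.565, 0.316, 0.02 ]), 0.51)]
```

View pics/c6.png

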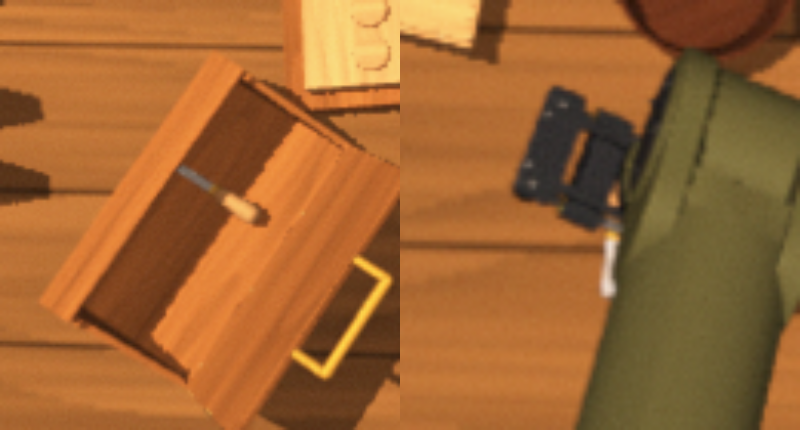

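Gouge A lies inside the chest, clear of the front. In the right half of the picture, gouge B is still under the gripper.

```bash
python3 -m crank '[{"tx":0,"ty":0,"tz":0,"turn":-2},{"tx":0,"ty":0,"tz":40,"turn":-3.4},{"tx":0,"ty":0,"tz":85,"turn":-3.4},{"tx":0,"ty":0,"tz":105,"turn":-3.4},{"tx":0,"ty":0,"tz":105,"turn":-3.4}]'; python3 -c "
from h import *
go(.436,-.184,.022,85.7)"
```

```text
time: 16.58
position: [0.4347, -0.1801, 0.0544]
tool_rot: [-0.127, -3.135, -0.001]
ft_force: [0.4, -0.4, 0.0]
grip_width: 0.573
grip_force: 0.0
t 16.57 p [ 0.4347 -0.1801  0.0544] toolx [-0.997  0.081  0.004] tooly [0.081 0.997 0.   ] tz [-0.004  0.001 -1.   ] F [ 0.4 -0.4  0. ] w 49.8 gf 0.0
GO tx -1.7 ty -3.8 tz 32.4 turn -0.07 q7 1.92
```

```bash
python3 -m crank '[{"tx":0,"ty":-2,"tz":15,"turn":0},{"tx":0,"ty":-2,"tz":28,"turn":0},{"tx":0,"ty":-2,"tz":32,"turn":0},{"tx":0,"ty":-2,"tz":32,"turn":0}]'; python3 -m crank '[{"tx":0,"ty":0,"tz":0,"turn":0},{"tx":0,"ty":0,"tz":0,"turn":0},{"tx":0,"ty":0,"tz":0,"turn":0},{"tx":0,"ty":0,"tz":0,"turn":0},{"tx":0,"ty":0,"tz":0,"turn":0}]' 0 30;  python3 -m crank '[{"tx":0,"ty":0,"tz":-30,"turn":0},{"tx":0,"ty":0,"tz":-80,"turn":0},{"tx":0,"ty":0,"tz":-140,"turn":0},{"tx":0,"ty":0,"tz":-190,"turn":1},{"tx":0,"ty":0,"tz":-200,"turn":3}]'; python3 -c "
from h import *
c=np.array([.5365,.338]); ex=np.array([np.cos(np.radians(58.5)),np.sin(np.radians(58.5))]); ey=np.array([-ex[1],ex[0]])
t=c-.022*ex+.035*ey; print(t)
go(*t,.22,-31.5)"
```

```text
time: 17.08
position: [0.4353, -0.1837, 0.0234]
tool_rot: [-0.126, -3.139, -0.0]
ft_force: [-0.1, 0.3, 0.0]
grip_width: 0.58
grip_force: 0.0
time: 17.7
position: [0.4356, -0.1836, 0.0238]
tool_rot: [0.125, 3.139, 0.0]
ft_force: [-1.0, 0.3, 1.9]
grip_width: 0.253
grip_force: 29.8
time: 18.32
position: [0.4372, -0.1844, 0.2274]
tool_rot: [0.54, 3.088, 0.001]
ft_force: [0.4, 0.6, -2.0]
grip_width: 0.248
grip_force: 29.8
[0.49516263 0.33752937]
t 18.32 p [ 0.4372 -0.1844  0.2274] toolx [-0.941  0.34  -0.007] tooly [0.34  0.941 0.002] tz [ 0.007 -0.    -1.   ] F [ 0.4  0.6 -2. ] w 21.5 gf 29.8
GO tx 122.8 ty 510.5 tz 7.5 turn -15.67 q7 1.53
```

```bash
python3 -m crank '[{"tx":13,"ty":54,"tz":0,"turn":2},{"tx":26,"ty":108,"tz":0,"turn":4},{"tx":39,"ty":162,"tz":0,"turn":6},{"tx":52,"ty":216,"tz":0,"turn":8},{"tx":65,"ty":270,"tz":0,"turn":10}]'; python3 -c "
from h import *
go(.495,.3375,.22,-31.5)"
```

```text
time: 18.95
position: [0.464, 0.0857, 0.2236]
tool_rot: [1.732, 2.62, 0.0]
ft_force: [1.8, -0.8, -0.7]
grip_width: 0.249
grip_force: 29.8
t 18.95 p [0.464  0.0857 0.2236] toolx [-0.392  0.92  -0.   ] tooly [0.92  0.392 0.   ] tz [ 0. -0. -1.] F [ 1.8 -0.8 -0.7] w 21.7 gf 29.8
GO tx 219.5 ty 127.1 tz 3.6 turn 10.91 q7 0.15
```

```bash
python3 -m crank '[{"tx":44,"ty":25,"tz":0,"turn":2},{"tx":88,"ty":50,"tz":0,"turn":4},{"tx":132,"ty":76,"tz":0,"turn":6},{"tx":176,"ty":102,"tz":0,"turn":8},{"tx":220,"ty":127,"tz":0,"turn":10}]'; python3 -m crank '[{"tx":0,"ty":0,"tz":0,"turn":0.9},{"tx":0,"ty":0,"tz":0,"turn":0.9}]';  python3 -c "
from h import *
go(.495,.3375,.05,-31.5)"
```

```text
time: 19.58
position: [0.4933, 0.3379, 0.2232]
tool_rot: [2.677, 1.643, -0.001]
ft_force: [0.1, -0.9, -0.9]
grip_width: 0.248
grip_force: 29.8
time: 19.82
position: [0.493, 0.3367, 0.2228]
tool_rot: [2.733, 1.547, -0.002]
ft_force: [0.9, -1.0, -0.3]
grip_width: 0.247
grip_force: 29.8
t 19.82 p [0.493  0.3367 0.2228] toolx [ 0.515  0.857 -0.002] tooly [ 0.857 -0.515  0.   ] tz [-0.001 -0.002 -1.   ] F [ 0.9 -1.  -0.3] w 21.5 gf 29.8
GO tx 2.0 ty 1.2 tz 172.8 turn 0.10 q7 -1.17
```

```bash
python3 -m crank '[{"tx":2,"ty":1,"tz":40,"turn":0},{"tx":2,"ty":1,"tz":90,"turn":0},{"tx":2,"ty":1,"tz":140,"turn":0},{"tx":2,"ty":1,"tz":165,"turn":0},{"tx":2,"ty":1,"tz":172,"turn":0}]'; python3 -m crank '[{"tx":0,"ty":0,"tz":3,"turn":0},{"tx":0,"ty":0,"tz":6,"turn":0},{"tx":0,"ty":0,"tz":9,"turn":0},{"tx":0,"ty":0,"tz":12,"turn":0}]'
```

```text
time: 20.45
position: [0.4944, 0.3358, 0.0497]
tool_rot: [2.735, 1.544, -0.006]
ft_force: [-0.7, 1.1, -0.2]
grip_width: 0.248
grip_force: 29.8
time: 20.95
position: [0.4955, 0.338, 0.0401]
tool_rot: [2.735, 1.545, 0.002]
ft_force: [-0.6, -0.6, -0.3]
grip_width: 0.25
grip_force: 29.8
```

```bash
python3 -m crank '[{"tx":0,"ty":0,"tz":2,"turn":0},{"tx":0,"ty":0,"tz":4,"turn":0},{"tx":0,"ty":0,"tz":4,"turn":0}]';  python3 -m crank '[{"tx":0,"ty":0,"tz":0,"turn":0},{"tx":0,"ty":0,"tz":0,"turn":0},{"tx":0,"ty":0,"tz":0,"turn":0},{"tx":0,"ty":0,"tz":-10,"turn":0}]' 40;  python3 -m crank '[{"tx":0,"ty":0,"tz":-30,"turn":0},{"tx":0,"ty":0,"tz":-80,"turn":0},{"tx":0,"ty":0,"tz":-140,"turn":0},{"tx":0,"ty":0,"tz":-190,"turn":-2},{"tx":0,"ty":0,"tz":-195,"turn":-4}]';python3 -c "
from h import *
go(.424,.160,.22,58.5)"
```

```text
time: 21.32
position: [0.4951, 0.3377, 0.0354]
tool_rot: [2.735, 1.545, -0.0]
ft_force: [-0.7, -0.7, -0.9]
grip_width: 0.248
grip_force: 29.8
time: 21.82
position: [0.4946, 0.3373, 0.0452]
tool_rot: [2.735, 1.545, -0.003]
ft_force: [0.7, 0.5, 0.4]
grip_width: 0.453
grip_force: 0.0
time: 22.45
position: [0.4972, 0.3392, 0.247]
tool_rot: [2.419, 2.003, 0.016]
ft_force: [-0.2, -0.5, -0.7]
grip_width: 0.462
grip_force: 0.0
t 22.45 p [0.4972 0.3392 0.247 ] toolx [0.187 0.982 0.007] tooly [ 0.982 -0.187  0.007] tz [ 0.008  0.006 -1.   ] F [-0.2 -0.5 -0.7] w 40.2 gf 0.0
GO tx -189.9 ty -38.6 tz 25.4 turn -13.85 q7 -0.83
```

```bash
python3 -m crank '[{"tx":-40,"ty":-8,"tz":0,"turn":-2},{"tx":-80,"ty":-16,"tz":0,"turn":-4},{"tx":-120,"ty":-24,"tz":0,"turn":-6},{"tx":-160,"ty":-32,"tz":0,"turn":-8},{"tx":-190,"ty":-38,"tz":0,"turn":-10}]' 50;  python3 -m crank '[{"tx":0,"ty":0,"tz":0,"turn":-2},{"tx":0,"ty":0,"tz":0,"turn":-3.9},{"tx":0,"ty":0,"tz":0,"turn":-3.9}]';python3 -c "
from h import *
snap('top','t7.png'); snap('side','s7.png')
for c in('top','side'):
  for q in('front_bar','gouge0','stone0','rosette0'):print(c,q,[(np.round(x['xyz'],3),x['confidence']) for x in ctrl.mark_of(c,q)])
go(.428,.160,.135,58.5)
a=cv2.imread('pics/t7.png');b=cv2.imread('pics/s7.png'); cv2.imwrite('pics/c7.png',np.hstack([cv2.resize(a[130:270,70:200],(400,430)),cv2.resize(b[90:180,150:270],(400,300))[:,:].copy() if 0 else cv2.resize(b[80:190,160:270],(400,430))]))"
```

```text
time: 23.08
position: [0.4208, 0.1569, 0.2415]
tool_rot: [1.348, 2.837, 0.001]
ft_force: [0.5, 0.2, 0.3]
grip_width: 0.573
grip_force: 0.0
time: 23.45
position: [0.4214, 0.1586, 0.2414]
tool_rot: [0.858, 3.021, 0.001]
ft_force: [0.8, 0.2, -0.3]
grip_width: 0.575
grip_force: 0.0
top front_bar [(array([0.432, 0.159, 0.134]), 0.6), (array([ 0.644,  0.003, -0.001]), 0.57), (array([ 0.744, -0.134,  0.001]), 0.48)]
top gouge0 [(array([0.563, 0.313, 0.022]), 0.48)]
top stone0 [(array([ 0.41 , -0.279,  0.008]), 0.63), (array([0.429, 0.159, 0.132]), 0.53), (array([ 0.644,  0.001, -0.002]), 0.24)]
top rosette0 [(array([ 0.419, -0.379,  0.005]), 0.63)]
side front_bar [(array([0.428, 0.161, 0.13 ]), 0.72)]
side gouge0 [(array([0.563, 0.314, 0.017]), 0.51), (array([0.486, 0.332, 0.019]), 0.41)]
side stone0 [(array([ 0.414, -0.276,  0.008]), 0.68)]
side rosette0 [(array([ 0.421, -0.38 ,  0.012]), 0.64), (array([0.473, 0.059, 0.002]), 0.55), (array([0.5  , 0.27 , 0.004]), 0.26), (array([0.489, 0.329, 0.019]), 0.2)]
t 23.95 p [0.4213 0.1586 0.2405] toolx [-0.852  0.524 -0.   ] tooly [ 0.524  0.852 -0.   ] tz [ 0. -0. -1.] F [ 0.   0.3 -0.2] w 49.8 gf 0.0
GO tx -4.9 ty 4.7 tz 105.5 turn -0.02 q7 0.59
```

View pics/c7.png

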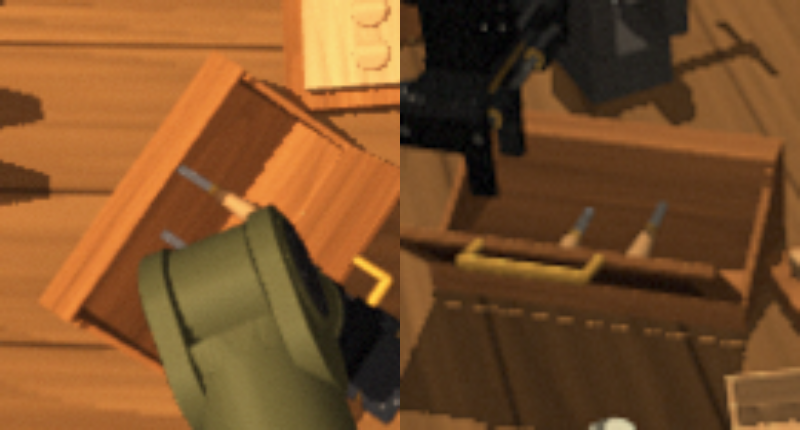

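Both gouges lie in the chest, and in the side crop they are at about (575,230) and (645,230). Now I'll close the front.

```bash
python3 -m crank '[{"tx":-5,"ty":4,"tz":30,"turn":0},{"tx":-5,"ty":4,"tz":60,"turn":0},{"tx":-5,"ty":4,"tz":85,"turn":0},{"tx":-5,"ty":4,"tz":100,"turn":0},{"tx":-5,"ty":4,"tz":105,"turn":0}]'; python3 -m crank '[{"tx":0,"ty":0,"tz":0,"turn":0},{"tx":0,"ty":0,"tz":0,"turn":0},{"tx":0,"ty":0,"tz":0,"turn":0},{"tx":0,"ty":0,"tz":0,"turn":0},{"tx":0,"ty":0,"tz":0,"turn":0}]' 0 25; python3 -c "
from h import *
st()
for i in range(1,21):
    a=np.radians(143.1-5.5*i); b=np.radians(143.1-5.5*((i-1)//5*5)); print('ty %.0f tz %.0f'%(164*(np.cos(a)-np.cos(b)),-164*(np.sin(a)-np.sin(b))),end=' | ')"
```

```text
time: 24.58
position: [0.4275, 0.1593, 0.135]
tool_rot: [-0.855, -3.022, 0.001]
ft_force: [0.1, -0.6, -0.3]
grip_width: 0.575
grip_force: 0.0
time: 25.2
position: [0.4275, 0.1588, 0.1358]
tool_rot: [-0.855, -3.023, 0.002]
ft_force: [-1.8, -1.8, 2.5]
grip_width: 0.128
grip_force: 25.0
t 25.2 p [0.4275 0.1588 0.1358] toolx [-0.852  0.524 -0.   ] tooly [ 0.524  0.852 -0.001] tz [-0.    -0.001 -1.   ] F [-1.8 -1.8  2.5] w 11.2 gf 25.0
ty 10 tz -12 | ty 21 tz -23 | ty 33 tz -33 | ty 46 tz -42 | ty 60 tz -49 | ty 15 tz -6 | ty 30 tz -11 | ty 45 tz -14 | ty 61 tz -16 | ty 76 tz -16 | ty 16 tz 1 | ty 31 tz 4 | ty 46 tz 8 | ty 61 tz 14 | ty 75 tz 21 | ty 13 tz 8 | ty 26 tz 18 | ty 37 tz 29 | ty 48 tz 41 | ty 57 tz 53 |
```

```bash
python3 -m crank '[{"tx":0,"ty":10,"tz":-12,"turn":0},{"tx":0,"ty":21,"tz":-23,"turn":0},{"tx":0,"ty":33,"tz":-33,"turn":0},{"tx":0,"ty":46,"tz":-42,"turn":0},{"tx":0,"ty":60,"tz":-49,"turn":0}]';  python3 -m crank '[{"tx":0,"ty":15,"tz":-6,"turn":0},{"tx":0,"ty":30,"tz":-11,"turn":0},{"tx":0,"ty":45,"tz":-14,"turn":0},{"tx":0,"ty":61,"tz":-16,"turn":0},{"tx":0,"ty":76,"tz":-16,"turn":0}]'
```

```text
time: 25.82
position: [0.458, 0.2091, 0.1862]
tool_rot: [-0.855, -3.02, 0.008]
ft_force: [-6.1, -6.5, 7.0]
grip_width: 0.128
grip_force: 25.0
time: 26.45
position: [0.4991, 0.2763, 0.2019]
tool_rot: [-0.855, -3.023, -0.0]
ft_force: [-3.5, -4.5, 4.5]
grip_width: 0.127
grip_force: 25.0
```

```bash
python3 -m crank '[{"tx":0,"ty":16,"tz":1,"turn":0},{"tx":0,"ty":31,"tz":4,"turn":0},{"tx":0,"ty":46,"tz":8,"turn":0},{"tx":0,"ty":61,"tz":14,"turn":0},{"tx":0,"ty":75,"tz":21,"turn":0}]'; python3 -m crank '[{"tx":0,"ty":13,"tz":8,"turn":0},{"tx":0,"ty":26,"tz":18,"turn":0},{"tx":0,"ty":37,"tz":29,"turn":0},{"tx":0,"ty":48,"tz":41,"turn":0},{"tx":0,"ty":57,"tz":53,"turn":0}]'; python3 -c "
from h import *
go(.5577,.389,.1274,58.5)"
```

```text
time: 27.08
position: [0.5382, 0.3404, 0.1787]
tool_rot: [-0.854, -3.022, 0.0]
ft_force: [-4.0, -1.2, 1.2]
grip_width: 0.128
grip_force: 25.0
time: 27.7
position: [0.5681, 0.3884, 0.1255]
tool_rot: [-0.855, -3.023, 0.001]
ft_force: [-5.2, 0.5, 2.6]
grip_width: 0.129
grip_force: 25.0
t 27.7 p [0.5681 0.3884 0.1255] toolx [-0.852  0.524  0.   ] tooly [ 0.524  0.852 -0.   ] tz [-0. -0. -1.] F [-5.2  0.5  2.6] w 11.3 gf 25.0
GO tx 9.2 ty -4.9 tz -1.9 turn -0.02 q7 0.39
```

```bash
python3 -m crank '[{"tx":0,"ty":2,"tz":3,"turn":0},{"tx":0,"ty":3,"tz":6,"turn":0},{"tx":0,"ty":4,"tz":8,"turn":0},{"tx":0,"ty":4,"tz":8,"turn":0}]'
```

```text
time: 28.2
position: [0.5686, 0.3883, 0.1241]
tool_rot: [-0.856, -3.02, 0.009]
ft_force: [-19.5, -13.0, 31.0]
grip_width: 0.129
grip_force: 25.0
```

The front is hard against its stop. I'll release the bar, rise clear and aim at the stone.

```bash
python3 -m crank '[{"tx":0,"ty":-2,"tz":-7,"turn":0},{"tx":0,"ty":-3,"tz":-7,"turn":0}]'; python3 -m crank '[{"tx":0,"ty":0,"tz":0,"turn":0},{"tx":0,"ty":0,"tz":0,"turn":0},{"tx":0,"ty":0,"tz":0,"turn":0}]' 50; python3 -m crank '[{"tx":0,"ty":0,"tz":-40,"turn":0},{"tx":0,"ty":0,"tz":-90,"turn":0},{"tx":0,"ty":0,"tz":-110,"turn":0},{"tx":0,"ty":0,"tz":-110,"turn":0}]';python3 -c "
from h import *
snap('top','t8.png'); snap('side','s8.png')
for c in('top','side'):
  for q in('front_bar','gouge0','stone0','rosette0'):print(c,q,[(np.round(x['xyz'],3),x['confidence']) for x in ctrl.mark_of(c,q)])
go(.409,-.278,.22,-42.3)"
```

```text
time: 28.45
position: [0.5683, 0.388, 0.1248]
tool_rot: [-0.856, -3.022, 0.002]
ft_force: [-3.6, -0.8, 0.7]
grip_width: 0.123
grip_force: 25.0
time: 28.82
position: [0.5698, 0.3884, 0.1258]
tool_rot: [0.856, 3.021, 0.001]
ft_force: [-0.3, -0.7, -0.8]
grip_width: 0.384
grip_force: 0.0
time: 29.32
position: [0.5696, 0.389, 0.2373]
tool_rot: [0.855, 3.02, 0.004]
ft_force: [0.4, -0.9, -1.2]
grip_width: 0.571
grip_force: 0.0
top front_bar []
top gouge0 []
top stone0 [(array([ 0.41 , -0.277,  0.01 ]), 0.74), (array([0.499, 0.272, 0.036]), 0.57)]
top rosette0 [(array([ 0.421, -0.378,  0.006]), 0.65)]
side front_bar [(array([0.568, 0.39 , 0.121]), 0.86), (array([ 0.611, -0.436, -0.001]), 0.26), (array([ 0.744, -0.13 ,  0.   ]), 0.2)]
side gouge0 []
side stone0 [(array([ 0.411, -0.275,  0.006]), 0.75), (array([0.494, 0.27 , 0.035]), 0.7)]
side rosette0 [(array([ 0.425, -0.38 ,  0.011]), 0.72)]
t 29.82 p [0.5685 0.3884 0.235 ] toolx [-0.852  0.524  0.   ] tooly [ 0.524  0.852 -0.001] tz [-0.001 -0.001 -1.   ] F [-0.2 -1.2 -0.3] w 49.8 gf 0.0
GO tx -213.3 ty -651.2 tz 15.6 turn -15.86 q7 0.39
```

View pics/s8.png

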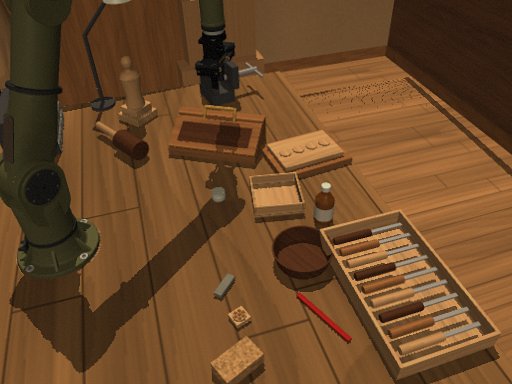

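The side view shows the chest shut, with the bar at (219,110) in its first place. The stone is at (225,286) and the rosette at (239,317), both unmoved.

```bash
python3 -m crank '[{"tx":-19,"ty":-59,"tz":0,"turn":2},{"tx":-38,"ty":-118,"tz":0,"turn":4},{"tx":-57,"ty":-177,"tz":0,"turn":6},{"tx":-76,"ty":-236,"tz":0,"turn":8},{"tx":-95,"ty":-295,"tz":0,"turn":10}]'; python3 -c "
from h import *
go(.410,-.277,.22,-42)"
```

```text
time: 30.45
position: [0.4944, 0.0855, 0.2359]
tool_rot: [2.059, 2.372, 0.001]
ft_force: [1.0, -0.5, 0.3]
grip_width: 0.575
grip_force: 0.0
t 30.45 p [0.4944 0.0855 0.2359] toolx [-0.14  0.99  0.  ] tooly [0.99  0.14  0.001] tz [ 0.001  0.    -1.   ] F [ 1.  -0.5  0.3] w 50.0 gf 0.0
GO tx -347.1 ty -134.5 tz 15.7 turn 10.01 q7 -0.08
```

```bash
python3 -m crank '[{"tx":-57,"ty":-22,"tz":0,"turn":2},{"tx":-114,"ty":-44,"tz":0,"turn":4},{"tx":-171,"ty":-66,"tz":10,"turn":6},{"tx":-228,"ty":-88,"tz":20,"turn":8},{"tx":-285,"ty":-110,"tz":30,"turn":10}]'; python3 -c "
from h import *
go(.410,-.277,.022,-42)"
```

```text
time: 31.08
position: [0.4273, -0.2123, 0.2059]
tool_rot: [2.868, 1.28, 0.003]
ft_force: [0.9, 0.6, 0.5]
grip_width: 0.577
grip_force: 0.0
t 31.07 p [ 0.4273 -0.2123  0.2059] toolx [0.668 0.744 0.001] tooly [ 0.744 -0.668  0.002] tz [ 0.002 -0.    -1.   ] F [0.9 0.6 0.5] w 50.2 gf 0.0
GO tx -60.0 ty 30.0 tz 183.8 turn 0.02 q7 -0.35
```

```bash
python3 -m crank '[{"tx":-55,"ty":27,"tz":20,"turn":0},{"tx":-60,"ty":30,"tz":70,"turn":0},{"tx":-60,"ty":30,"tz":120,"turn":0},{"tx":-60,"ty":30,"tz":155,"turn":0},{"tx":-60,"ty":30,"tz":160,"turn":0}]'; python3 -c "
from h import *
go(.410,-.277,.021,-42)"
```

```text
time: 31.7
position: [0.4086, -0.2746, 0.0437]
tool_rot: [-2.863, -1.286, 0.006]
ft_force: [0.0, 0.0, 1.0]
grip_width: 0.575
grip_force: 0.0
t 31.7 p [ 0.4086 -0.2746  0.0437] toolx [ 0.664  0.748 -0.002] tooly [ 0.748 -0.664 -0.004] tz [-0.004  0.001 -1.   ] F [0. 0. 1.] w 50.0 gf 0.0
GO tx -0.9 ty 2.7 tz 22.7 turn 0.08 q7 -0.04
```

```bash
python3 -m crank '[{"tx":0,"ty":1,"tz":10,"turn":0},{"tx":0,"ty":1,"tz":20,"turn":0},{"tx":0,"ty":1,"tz":23,"turn":0},{"tx":0,"ty":1,"tz":23,"turn":0}]'; python3 -m crank '[{"tx":0,"ty":0,"tz":0,"turn":0},{"tx":0,"ty":0,"tz":0,"turn":0},{"tx":0,"ty":0,"tz":0,"turn":0},{"tx":0,"ty":0,"tz":0,"turn":0},{"tx":0,"ty":0,"tz":0,"turn":0}]' 0 30;  python3 -m crank '[{"tx":0,"ty":0,"tz":-30,"turn":0},{"tx":0,"ty":0,"tz":-80,"turn":0},{"tx":0,"ty":0,"tz":-140,"turn":0},{"tx":0,"ty":0,"tz":-190,"turn":0},{"tx":0,"ty":0,"tz":-200,"turn":0}]'; python3 -c "
from h import *
go(.643,-.001,.22,-17)"
```

```text
time: 32.2
position: [0.4114, -0.2761, 0.0229]
tool_rot: [2.865, 1.288, 0.001]
ft_force: [-0.0, 0.4, 0.1]
grip_width: 0.576
grip_force: 0.0
time: 32.83
position: [0.4114, -0.2761, 0.0228]
tool_rot: [2.865, 1.288, 0.0]
ft_force: [0.2, 0.9, 1.5]
grip_width: 0.27
grip_force: 29.5
time: 33.45
position: [0.4127, -0.277, 0.2262]
tool_rot: [2.862, 1.286, 0.008]
ft_force: [-0.6, -0.8, 0.0]
grip_width: 0.272
grip_force: 29.6
t 33.45 p [ 0.4127 -0.277   0.2262] toolx [0.664 0.748 0.003] tooly [ 0.748 -0.664  0.006] tz [ 0.006 -0.002 -1.   ] F [-0.6 -0.8  0. ] w 23.7 gf 29.6
GO tx 359.2 ty -11.1 tz 7.2 turn -4.92 q7 -0.19
```

```bash
python3 -m crank '[{"tx":60,"ty":-2,"tz":0,"turn":-1},{"tx":120,"ty":-4,"tz":0,"turn":-2},{"tx":180,"ty":-6,"tz":0,"turn":-3},{"tx":240,"ty":-8,"tz":0,"turn":-4},{"tx":300,"ty":-10,"tz":0,"turn":-5}]'; python3 -c "
from h import *
go(.643,-.001,.030,-17)"
```

```text
time: 34.08
position: [0.6031, -0.0434, 0.2209]
tool_rot: [-2.515, -1.88, 0.003]
ft_force: [0.1, -0.1, -0.7]
grip_width: 0.271
grip_force: 29.6
t 34.08 p [ 0.6031 -0.0434  0.2209] toolx [ 0.283  0.959 -0.001] tooly [ 0.959 -0.283 -0.002] tz [-0.002 -0.    -1.   ] F [ 0.1 -0.1 -0.7] w 23.6 gf 29.6
GO tx 52.1 ty 26.7 tz 190.8 turn 0.11 q7 -0.17
```

```bash
python3 -m crank '[{"tx":50,"ty":20,"tz":0,"turn":0},{"tx":48,"ty":22,"tz":50,"turn":0},{"tx":48,"ty":22,"tz":100,"turn":0},{"tx":48,"ty":22,"tz":140,"turn":0},{"tx":48,"ty":22,"tz":165,"turn":0}]'; python3 -c "
from h import *
go(.643,-.001,.030,-17)"
```

```text
time: 34.7
position: [0.6349, -0.0054, 0.0531]
tool_rot: [-2.517, -1.876, 0.009]
ft_force: [-0.3, 0.2, -0.7]
grip_width: 0.273
grip_force: 29.6
t 34.7 p [ 0.6349 -0.0054  0.0531] toolx [ 0.286  0.958 -0.003] tooly [ 0.958 -0.286 -0.006] tz [-0.006 -0.001 -1.   ] F [-0.3  0.2 -0.7] w 23.8 gf 29.6
GO tx 6.6 ty 6.6 tz 23.1 turn 0.08 q7 -0.17
```

```bash
python3 -m crank '[{"tx":4,"ty":5,"tz":10,"turn":0},{"tx":4,"ty":5,"tz":18,"turn":0},{"tx":4,"ty":5,"tz":22,"turn":0},{"tx":4,"ty":5,"tz":22,"turn":0}]'; python3 -m crank '[{"tx":0,"ty":0,"tz":0,"turn":0},{"tx":0,"ty":0,"tz":0,"turn":0},{"tx":0,"ty":0,"tz":0,"turn":0}]' 45;  python3 -m crank '[{"tx":0,"ty":0,"tz":-30,"turn":0},{"tx":0,"ty":0,"tz":-80,"turn":0},{"tx":0,"ty":0,"tz":-140,"turn":0},{"tx":0,"ty":0,"tz":-190,"turn":0}]'; python3 -c "
from h import *
go(.420,-.380,.22,19)
for c in('top','side'):
  snap(c,c+'9.png');print([(np.round(x['xyz'],3),x['confidence']) for x in ctrl.mark_of(c,'rosette0')])"
```

```text
time: 35.2
position: [0.6439, -0.0029, 0.0362]
tool_rot: [2.518, 1.877, 0.001]
ft_force: [0.8, -0.6, -0.6]
grip_width: 0.274
grip_force: 29.6
time: 35.58
position: [0.6439, -0.0029, 0.0362]
tool_rot: [2.518, 1.877, 0.001]
ft_force: [-1.1, -0.1, 0.4]
grip_width: 0.486
grip_force: 0.0
time: 36.08
position: [0.6439, -0.003, 0.2285]
tool_rot: [2.518, 1.877, 0.003]
ft_force: [1.7, -1.1, 1.2]
grip_width: 0.519
grip_force: 0.0
t 36.08 p [ 0.6439 -0.003   0.2285] toolx [0.286 0.958 0.001] tooly [ 0.958 -0.286  0.002] tz [ 0.002  0.    -1.   ] F [ 1.7 -1.1  1.2] w 45.2 gf 0.0
GO tx -425.2 ty -106.8 tz 8.0 turn -7.12 q7 -0.22
[(array([ 0.419, -0.377,  0.007]), 0.61)]
[(array([ 0.422, -0.378,  0.01 ]), 0.84)]
```

```bash
python3 -m crank '[{"tx":-58,"ty":-15,"tz":0,"turn":2},{"tx":-116,"ty":-30,"tz":0,"turn":4},{"tx":-174,"ty":-45,"tz":0,"turn":6},{"tx":-232,"ty":-60,"tz":0,"turn":8},{"tx":-290,"ty":-74,"tz":0,"turn":10}]' 60; python3 -c "
from h import *
go(.420,-.379,.08,-71.5)"
```

```text
time: 36.9
position: [0.4877, -0.2605, 0.2239]
tool_rot: [-3.077, -0.629, 0.003]
ft_force: [1.1, -2.1, 0.4]
grip_width: 0.687
grip_force: 0.0
t 36.9 p [ 0.4877 -0.2605  0.2239] toolx [ 0.92   0.392 -0.002] tooly [ 0.392 -0.92  -0.002] tz [-0.002  0.001 -1.   ] F [ 1.1 -2.1  0.4] w 59.7 gf 0.0
GO tx -108.5 ty 82.7 tz 143.9 turn 0.92 q7 -0.64
```

```bash
python3 -m crank '[{"tx":-45,"ty":35,"tz":0,"turn":0.9},{"tx":-90,"ty":70,"tz":10,"turn":0.9},{"tx":-108,"ty":80,"tz":50,"turn":0.9},{"tx":-108,"ty":80,"tz":100,"turn":0.9},{"tx":-108,"ty":80,"tz":144,"turn":0.9}]' ; python3 -m crank '[{"tx":0,"ty":0,"tz":0,"turn":0}]'; python3 -c "
from h import *
go(.420,-.379,.023,-71.5)"
```

```text
time: 37.52
position: [0.4208, -0.3751, 0.0784]
tool_rot: [-3.097, -0.514, 0.004]
ft_force: [0.1, -0.2, 0.2]
grip_width: 0.688
grip_force: 0.0
time: 37.65
position: [0.4191, -0.3734, 0.0772]
tool_rot: [-3.093, -0.514, 0.013]
ft_force: [-0.2, 0.2, 0.7]
grip_width: 0.687
grip_force: 0.0
t 37.65 p [ 0.4191 -0.3734  0.0772] toolx [ 0.946  0.324 -0.007] tooly [ 0.323 -0.946 -0.007] tz [-0.009  0.005 -1.   ] F [-0.2  0.2  0.7] w 59.8 gf 0.0
GO tx -0.6 ty 6.0 tz 54.2 turn 0.07 q7 -0.34
```

```bash
python3 -m crank '[{"tx":0,"ty":5,"tz":20,"turn":0},{"tx":0,"ty":5,"tz":40,"turn":0},{"tx":0,"ty":5,"tz":52,"turn":0},{"tx":0,"ty":5,"tz":54,"turn":0},{"tx":0,"ty":5,"tz":54,"turn":0}]'; python3 -m crank '[{"tx":0,"ty":0,"tz":0,"turn":0},{"tx":0,"ty":0,"tz":0,"turn":0},{"tx":0,"ty":0,"tz":0,"turn":0},{"tx":0,"ty":0,"tz":0,"turn":0},{"tx":0,"ty":0,"tz":0,"turn":0}]' 20 25;  python3 -m crank '[{"tx":0,"ty":0,"tz":-30,"turn":0},{"tx":0,"ty":0,"tz":-80,"turn":0},{"tx":0,"ty":0,"tz":-140,"turn":0},{"tx":0,"ty":0,"tz":-190,"turn":0},{"tx":0,"ty":0,"tz":-200,"turn":0}]'; python3 -c "
from h import *
go(.6285,-.255,.035,-71.5)"
```

```text
time: 38.28
position: [0.4244, -0.3809, 0.0281]
tool_rot: [3.098, 0.516, 0.001]
ft_force: [0.5, 0.0, 1.2]
grip_width: 0.692
grip_force: 0.0
time: 38.9
position: [0.4244, -0.3808, 0.028]
tool_rot: [3.099, 0.516, 0.001]
ft_force: [-1.0, 1.8, 3.3]
grip_width: 0.453
grip_force: 25.0
time: 39.52
position: [0.4254, -0.3822, 0.2314]
tool_rot: [3.095, 0.515, 0.008]
ft_force: [-0.5, 0.3, 0.0]
grip_width: 0.451
grip_force: 25.0
t 39.52 p [ 0.4254 -0.3822  0.2314] toolx [0.946 0.324 0.005] tooly [ 0.324 -0.946  0.005] tz [ 0.006 -0.003 -1.   ] F [-0.5  0.3  0. ] w 39.3 gf 25.0
GO tx 232.5 ty -55.6 tz 197.1 turn 0.08 q7 -0.43
```

```bash
python3 -m crank '[{"tx":55,"ty":-13,"tz":0,"turn":0},{"tx":110,"ty":-26,"tz":0,"turn":0},{"tx":165,"ty":-39,"tz":0,"turn":0},{"tx":220,"ty":-53,"tz":0,"turn":0},{"tx":232,"ty":-55,"tz":30,"turn":0}]'; python3 -m crank '[{"tx":0,"ty":0,"tz":0,"turn":0},{"tx":0,"ty":0,"tz":0,"turn":0}]'; python3 -c "
from h import *
go(.6285,-.255,.035,-71.5)"
```

```text
time: 40.15
position: [0.6305, -0.2488, 0.1969]
tool_rot: [-3.097, -0.528, -0.005]
ft_force: [-0.2, 0.2, -0.2]
grip_width: 0.45
grip_force: 25.0
time: 40.4
position: [0.6245, -0.2551, 0.1977]
tool_rot: [3.099, 0.512, -0.002]
ft_force: [0.9, -0.1, 1.0]
grip_width: 0.456
grip_force: 25.0
t 40.4 p [ 0.6245 -0.2551  0.1977] toolx [ 0.947  0.322 -0.001] tooly [ 0.322 -0.947  0.001] tz [-0.001 -0.001 -1.   ] F [ 0.9 -0.1  1. ] w 39.6 gf 25.0
GO tx 4.0 ty 1.2 tz 162.7 turn 0.06 q7 -0.69
```

```bash
python3 -m crank '[{"tx":2,"ty":0,"tz":40,"turn":0},{"tx":2,"ty":0,"tz":90,"turn":0},{"tx":2,"ty":0,"tz":135,"turn":0},{"tx":2,"ty":0,"tz":155,"turn":0},{"tx":2,"ty":0,"tz":160,"turn":0}]'; python3 -m crank '[{"tx":0,"ty":0,"tz":1,"turn":0},{"tx":0,"ty":0,"tz":1,"turn":0}]';python3 -m crank '[{"tx":0,"ty":0,"tz":0,"turn":0},{"tx":0,"ty":0,"tz":0,"turn":0},{"tx":0,"ty":0,"tz":0,"turn":0}]' 56;  python3 -m crank '[{"tx":0,"ty":0,"tz":-30,"turn":0},{"tx":0,"ty":0,"tz":-80,"turn":0},{"tx":0,"ty":0,"tz":-140,"turn":0},{"tx":-50,"ty":0,"tz":-190,"turn":0},{"tx":-110,"ty":0,"tz":-190,"turn":0}]';  python3 -m crank '[{"tx":-55,"ty":0,"tz":0,"turn":0},{"tx":-55,"ty":50,"tz":0,"turn":0},{"tx":-55,"ty":100,"tz":0,"turn":0},{"tx":-55,"ty":150,"tz":0,"turn":0},{"tx":-55,"ty":150,"tz":0,"turn":0}]'; python3 - <<'E'
from h import *
st()
ims=[]
for c in('top','side'):
  snap(c,c+'10.png'); ims.append(cv2.imread(f'pics/{c}10.png'))
  for q in('gouge0','stone0','rosette0','front_bar','wax_tin','pencil','cork_block','oil_bottle'):print(c,q,[(np.round(x['xyz'],3),x['confidence']) for x in ctrl.mark_of(c,q)])
cv2.imwrite('pics/c10.png',np.hstack([cv2.resize(ims[0][130:280,70:400],None,fx=1.4,fy=1.4),cv2.resize(ims[1][90:300,150:310],(330,210))]) if 0 else np.vstack([cv2.resize(ims[0][120:280,70:410],(620,292)),cv2.resize(ims[1][80:380,60:380],(620,300))[:300]]))
E
```

```text
time: 41.02
position: [0.6273, -0.2538, 0.0381]
tool_rot: [3.099, 0.514, 0.0]
ft_force: [0.5, -0.4, 0.6]
grip_width: 0.453
grip_force: 25.0
time: 41.28
position: [0.6289, -0.2535, 0.0387]
tool_rot: [3.097, 0.516, 0.005]
ft_force: [0.4, -0.4, 0.2]
grip_width: 0.448
grip_force: 25.0
time: 41.65
position: [0.6279, -0.2529, 0.037]
tool_rot: [3.099, 0.516, 0.001]
ft_force: [0.4, 0.2, -0.2]
grip_width: 0.627
grip_force: 0.0
time: 42.28
position: [0.5287, -0.2884, 0.2304]
tool_rot: [3.094, 0.519, 0.01]
ft_force: [-0.5, -1.3, -0.4]
grip_width: 0.64
grip_force: 0.0
time: 42.9
position: [0.522, -0.4509, 0.2248]
tool_rot: [3.098, 0.508, -0.006]
ft_force: [-1.6, 0.8, -0.3]
grip_width: 0.644
grip_force: 0.0
t 42.9 p [ 0.522  -0.4509  0.2248] toolx [ 0.948  0.32  -0.004] tooly [ 0.32  -0.948  0.001] tz [-0.004 -0.003 -1.   ] F [-1.6  0.8 -0.3] w 56.0 gf 0.0
top gouge0 []
top stone0 [(array([ 0.646, -0.008,  0.014]), 0.55), (array([0.643, 0.001, 0.002]), 0.52)]
top rosette0 [(array([ 0.626, -0.252,  0.011]), 0.58)]
top front_bar [(array([0.57 , 0.389, 0.124]), 0.95)]
top wax_tin [(array([0.476, 0.062, 0.002]), 0.49)]
top pencil [(array([ 0.61 , -0.437,  0.003]), 0.68)]
top cork_block []
top oil_bottle [(array([ 0.746, -0.135, -0.   ]), 0.7)]
side gouge0 []
side stone0 [(array([0.567, 0.388, 0.121]), 0.7)]
side rosette0 [(array([ 0.628, -0.256,  0.015]), 0.61)]
side front_bar [(array([0.567, 0.392, 0.118]), 0.79)]
side wax_tin [(array([ 0.475,  0.06 , -0.002]), 0.56)]
side pencil []
side cork_block [(array([ 0.381, -0.496, -0.003]), 0.57)]
side oil_bottle [(array([ 0.742, -0.129,  0.001]), 0.86), (array([0.498, 0.272, 0.001]), 0.18)]
```

View pics/c10.png

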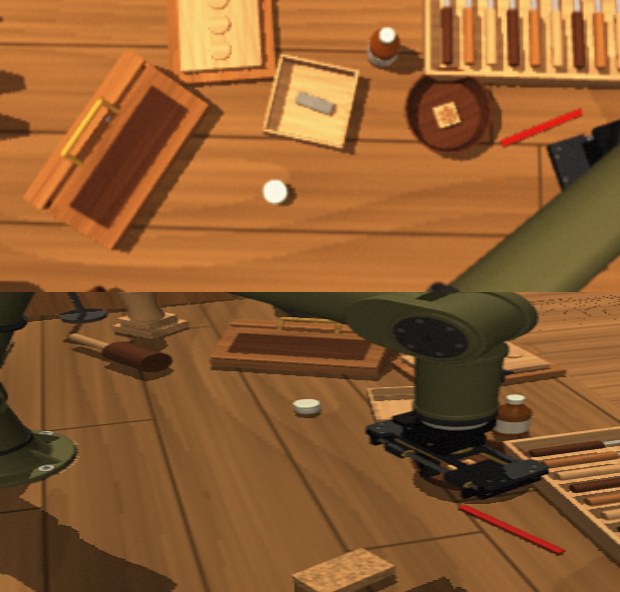

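The stone is in the tray at (315,103), the rosette is in the bowl at (445,115), and the chest is shut. The bystanders are where they were, and the arm touches nothing.

```bash
python3 -c "
from bench import ctrl
print(ctrl.close_job())"
```

```text
the job is handed in; nothing more can be done
None
```

The job is handed in: both gouges are in the shut chest, the one honing stone is in the tray, the one rosette is in the bowl, and everything else on the bench is where it was.

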